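Set the swing tags on the lab stock rack

ROBOT

A 6-joint arm with a two-finger parallel gripper is mounted at the origin on the work surface. World frame = base frame: x ahead of the robot, y to its left, z up, the work surface at z = 0. Lengths are in m, angles in degrees, forces in N, time in s.
With the tool pointing down it reaches from about 0.4 to 0.825 m from the base axis. Payload 7 kg.
Tool frame: the origin (TCP) lies on the centre line of the jaws, within the pads' length; the fingertips stand 17 mm ahead of it and the grasp point (between the pads) lies 2 mm behind it; z points along the fingers, y is the direction in which the jaws open and shut (so a half turn about z gives the same grasp; the last joint's range is limited). The gripper opens to 88 mm and grips with 3 to 60 N. Pads are 19 mm wide; open, the fingers measure 130 mm over their backs; the gripper's body (78 mm by 193 mm) begins 47 mm behind the grasp point.
Start: joints at [80.277, 20.546, 0.682, 0, -70.136, -16.507], TCP at [0.298, 0.605, 0.244] pointing down, gripper open.
Joint ranges: [-176.03, 176.03], [-82.01, 121.73], [-58.28, 71.71], [-173.87, 95.51], [-174.79, -0.11], [-173.66, 173.66]. Speed limits (degrees/s): [136.94, 136.94, 172.46, 180, 180, 180].

INTERFACE

Orientations are given as [roll, pitch, yaw] about the fixed x, y, z axes, in that order (R = Rz(yaw) Ry(pitch) Rx(roll)).
In Python, from plant import telemetry, vision, close_job, recognise, silhouettes, place_of gives the robot as it stands.
- The arm moves only by the shell command python3 -m handwheel 'ROWS'. ROWS is JSON, a list that holds one entry, the list of rows, each a list of 5 numbers: the shift along the tool's x, y, z in m, then the turn about the tool's z in rad, then the closure, from 0 (fully open) to 1 (shut). In form: [[[tx, ty, tz, yaw, gripper], ...]]. A call has 1 to 20 rows; each row shifts and turns the commanded pose from where the row before left it, along the tool's axes as they then stand; what a row does not reach is not made up. A row lasts 1/12 s, in which the tool goes at most 41.7 mm and 7.16 degrees, less where a joint would pass 70% of its speed; a pose out of reach is approached as far as the arm can. A call with a gripper value outside its range is refused whole. The fingers move at their own pace and stop on an object; the grip force is fixed at half the most. Time passes only in rows, so rows that do not move let the fingers close. It gives the time, the measured TCP pose, the force and the opening at its end, in the units of the state.
- telemetry.get_obs(): the state, without advancing time (a new reading comes with each control period).
- vision.snapshot(name): name is "scene" or "top" or "wrist"; returns a dict with "color" (384x512x3 uint8, red, green, blue), "mtx" (3x3 intrinsics, pixels), "cam_to_world" (4x4, takes a point from camera to world coordinates); the wrist camera has in their place "tool_from_camera" (4x4, takes a point from camera to tool coordinates, whose origin is the TCP and whose axes are the flange's). Camera axes: x right, y down, z forward; pixel columns grow to the right and rows downward; lengths in m; the calibration is good to about 2 mm. The wrist camera is an equidistant fisheye: a pixel r from the principal point sees the ray r / f radians off the axis. A picture is of the moment at which its call begins: read the wrist's pose just before it. There is no depth.
- close_job(): hands the job in, once; it reports no verdict.
Trained networks look in a picture, given as the dict that the camera call returned (one of the last four; its "shot" number tells which), for a name from the list of things; names that differ only in an ending like _2 or _b are one class to them, and where a whole thing is asked for, a point or a joint stands for the part that bears it (a point fixed in the world has none). Each returns a list of dicts, best first, with "conf" (0 to 1); they miss things now and then, are a little off and sometimes report something else, mostly with a low value. They report only what shows in the picture. A call takes as long as a camera call.
- recognise(name, picture): "xy" ([column, row] in pixels, amid what is visible of it).
- silhouettes(name, picture): "region" (384x512 bool, what is visible of it) and "xy" ([column, row] in pixels, amid what is visible of it).
- place_of(name, picture): "xy" ([column, row] in pixels: a listed point, or the origin of a listed thing).
The state is a dict: "clock": time; "joint_pos": joint angles; "qvel": joint speeds; "tau": joint torques, N m; "tool_pos": TCP position; "orientation": TCP orientation; "force": force on the tool from outside, world axes, zero at the start; "moment": the same for the moment, N m; "opening": finger opening in m.
Only numpy, scipy, OpenCV 4.12 (cv2) and the standard library are available. Lean on these libraries where they do the work, as an engineer would, in place of code of your own. Each camera call takes 0.05 s, during which the arm holds its last target.

TASK

Set the swing tags on the stock rack to match the stock: with a fingertip, push tags round on their spindles so that every full bin, and only a full bin, shows the disc face of its tag to the aisle (the side away from the robot); the tag of a bin that is empty or holds only a few pieces must show its bar face to the aisle. Turn each tag fully over to its stop, push gently without gripping it, and leave the bins, the bottle, the beaker and the loose vial where they stand.

Things in the scene. Friction and masses are not known exactly. Their poses are not given: they have to be found in the camera images.
- rack: White steel stock rack, fixed: deck 270 mm deep (x, from robot towards the aisle) by 470 mm wide (y, to the robot's left), 6 mm thick; origin 12 mm nearer the robot than the deck's centre, on the bench. An aluminium rail, 24 mm wide, top 18 mm above the bench, runs along y at x = 60 mm. Four bays at y = +-57.5, +-172.5 mm: in each a tag's spindle on the rail, and behind it (x = -57 mm) a bin.
- spindle_1: Upright steel spindle of tag 1 (7 mm thick, with the tag), fixed on the rail in mid-bay (which bay varies). Origin on its axis, 18 mm above the bench; x points straight away from the bin this tag stands for, towards the aisle, y to the robot's left along the rail. Top at 92 mm. 67 mm of free deck between it and the bin's front. Over 25 N from the fingers is rough.
- tag_1 (a joint): Turn of tag 1 about its upright spindle, like a page, rad. 0: against its stop, pointing to the robot's left (+y of the spindle), bar face towards the aisle = reorder. pi/2: pointing at the aisle (+x). pi: against the other stop, pointing to the robot's right, disc face towards the aisle = in stock. It swings only round the aisle side; light friction (0.3 N at 40 mm) keeps it where it is left.
- tag_1_edge (a point): Middle of the free edge of tag 1, a bare aluminium plate, 30 g, 4 mm thick, reaching 46 mm from the spindle's axis and from 34 to 82 mm above the bench (this point at 58 mm). One face has a raised black bar (34 x 10 mm), the other a raised black disc (33 mm). y points from the spindle to the free edge, x out of the bar face, z up.
- spindle_2: Upright steel spindle of tag 2 (7 mm thick, with the tag), fixed on the rail in mid-bay (which bay varies). Origin on its axis, 18 mm above the bench; x points straight away from the bin this tag stands for, towards the aisle, y to the robot's left along the rail. Top at 92 mm. 67 mm of free deck between it and the bin's front. Over 25 N from the fingers is rough.
- tag_2 (a joint): Turn of tag 2 about its upright spindle, like a page, rad. 0: against its stop, pointing to the robot's left (+y of the spindle), bar face towards the aisle = reorder. pi/2: pointing at the aisle (+x). pi: against the other stop, pointing to the robot's right, disc face towards the aisle = in stock. It swings only round the aisle side; light friction (0.3 N at 40 mm) keeps it where it is left.
- tag_2_edge (a point): Middle of the free edge of tag 2, a bare aluminium plate, 30 g, 4 mm thick, reaching 46 mm from the spindle's axis and from 34 to 82 mm above the bench (this point at 58 mm). One face has a raised black bar (34 x 10 mm), the other a raised black disc (33 mm). y points from the spindle to the free edge, x out of the bar face, z up.
- spindle_3: Upright steel spindle of tag 3 (7 mm thick, with the tag), fixed on the rail in mid-bay (which bay varies). Origin on its axis, 18 mm above the bench; x points straight away from the bin this tag stands for, towards the aisle, y to the robot's left along the rail. Top at 92 mm. 67 mm of free deck between it and the bin's front. Over 25 N from the fingers is rough.
- tag_3 (a joint): Turn of tag 3 about its upright spindle, like a page, rad. 0: against its stop, pointing to the robot's left (+y of the spindle), bar face towards the aisle = reorder. pi/2: pointing at the aisle (+x). pi: against the other stop, pointing to the robot's right, disc face towards the aisle = in stock. It swings only round the aisle side; light friction (0.3 N at 40 mm) keeps it where it is left.
- tag_3_edge (a point): Middle of the free edge of tag 3, a bare aluminium plate, 30 g, 4 mm thick, reaching 46 mm from the spindle's axis and from 34 to 82 mm above the bench (this point at 58 mm). One face has a raised black bar (34 x 10 mm), the other a raised black disc (33 mm). y points from the spindle to the free edge, x out of the bar face, z up.
- spindle_4: Upright steel spindle of tag 4 (7 mm thick, with the tag), fixed on the rail in mid-bay (which bay varies). Origin on its axis, 18 mm above the bench; x points straight away from the bin this tag stands for, towards the aisle, y to the robot's left along the rail. Top at 92 mm. 67 mm of free deck between it and the bin's front. Over 25 N from the fingers is rough.
- tag_4 (a joint): Turn of tag 4 about its upright spindle, like a page, rad. 0: against its stop, pointing to the robot's left (+y of the spindle), bar face towards the aisle = reorder. pi/2: pointing at the aisle (+x). pi: against the other stop, pointing to the robot's right, disc face towards the aisle = in stock. It swings only round the aisle side; light friction (0.3 N at 40 mm) keeps it where it is left.
- tag_4_edge (a point): Middle of the free edge of tag 4, a bare aluminium plate, 30 g, 4 mm thick, reaching 46 mm from the spindle's axis and from 34 to 82 mm above the bench (this point at 58 mm). One face has a raised black bar (34 x 10 mm), the other a raised black disc (33 mm). y points from the spindle to the free edge, x out of the bar face, z up.
- bin_vials: Loose grey plastic bin, 100 mm deep, 96 wide, 62 high (40 at the aisle side), on the rack deck in one of the four bays (which varies), on the robot's side of that bay's tag: its middle is 117 mm from the spindle. FULL: sixteen white-capped glass vials in four rows fill it to the rim. Origin at the middle of its underside, 6 mm above the bench. It stays where it stands.
- bin_jars: Loose grey plastic bin, 100 mm deep, 96 wide, 62 high (40 at the aisle side), on the rack deck in one of the four bays (which varies), on the robot's side of that bay's tag: its middle is 117 mm from the spindle. FULL: four fat amber jars with black lids fill it to the rim. Origin at the middle of its underside, 6 mm above the bench. It stays where it stands.
- bin_low: Loose grey plastic bin, 100 mm deep, 96 wide, 62 high (40 at the aisle side), on the rack deck in one of the four bays (which varies), on the robot's side of that bay's tag: its middle is 117 mm from the spindle. NOT full: only two white-capped vials stand in its rear right part. Origin at the middle of its underside, 6 mm above the bench. It stays where it stands.
- bin_empty: Loose grey plastic bin, 100 mm deep, 96 wide, 62 high (40 at the aisle side), on the rack deck in one of the four bays (which varies), on the robot's side of that bay's tag: its middle is 117 mm from the spindle. NOT full: empty. Origin at the middle of its underside, 6 mm above the bench. It stays where it stands.
- reagent: Bystander: loose amber bottle, 56 mm across, 95 mm high, standing on the bench beside the rack's left end; origin at the middle of its underside.
- beaker: Bystander: loose glass beaker, 60 mm across, 80 mm high, on the bench beside the rack's right end; origin at the middle of its underside.
- vial: Bystander: loose glass vial with white cap, 22 mm across, 52 mm high, standing on the rack's deck on the aisle side of the rail, between the two middle tags; origin at the middle of its underside.

How it is judged:
By the outcome, as a careful person would: the job done as asked, in the order asked, and still so for the second after the job is handed in, with the robot touching nothing.
It also fails if it takes over 67 s, if anything falls off the work surface, if the arm or the gripper's body presses on something with over 40 N, if the wrist force passes 120 N, or if a joint passes its speed limit or range.

## Working session

There is one attempt and no reset: what is moved stays moved. The work goes in short steps, Python scripts to look and compute and a shell command to move; the robot and the scene stay as the last step left them, time stands still between calls to the robot, and variables do not carry over. Pictures are saved under pics/ and viewed, and the job is handed in when it is done.

```bash
ls; mkdir -p pics; python3 - <<'E'
from plant import telemetry, vision
import cv2
print(telemetry.get_obs())
for n in ("scene","top"):
    p=vision.snapshot(n); print(n,p["mtx"].tolist(),p["cam_to_world"].round(3).tolist())
    cv2.imwrite(f"pics/{n}0.png",cv2.resize(p["color"][:,:,::-1],(800,600)))
E
```

```text
pics
{'clock': 0.0, 'joint_pos': array([ 8.02763785e+01,  2.05912287e+01,  6.34847576e-01, -1.97172346e-02,
       -7.01351943e+01, -1.65070110e+01]), 'qvel': array([ 0.08193293,  0.05027037, -0.07491494,  0.03182465, -0.08631843,
        0.04006253]), 'tau': array([ 3.32790805e-04, -5.82724142e+01,  2.93051970e+01,  6.99717790e+00,
        6.76054580e-03, -1.58779017e-04]), 'tool_pos': array([0.29816175, 0.60507859, 0.24263441]), 'orientation': array([ 1.79906932e+02, -8.25043553e-03, -2.62373405e+01]), 'force': array([-0.28554955, -0.23921992,  0.21597034]), 'moment': array([ 0.00097915,  0.02341505, -0.04590681]), 'opening': 0.08773233899020368}
scene [[465.5060569227784, 0.0, 252.03564872883405], [0.0, 465.5060569227784, 193.68289247098494], [0.0, 0.0, 1.0]] [[-0.704, 0.448, -0.551, 1.168], [0.71, 0.452, -0.54, 0.603], [0.007, -0.772, -0.636, 0.748], [0.0, 0.0, 0.0, 1.0]]
top [[468.22113533615817, 0.0, 251.1367547026779], [0.0, 468.22113533615817, 186.9107792663447], [0.0, 0.0, 1.0]] [[-0.009, -0.981, 0.196, 0.328], [-1.0, 0.011, 0.01, 0.018], [-0.012, -0.196, -0.981, 1.24], [0.0, 0.0, 0.0, 1.0]]
```

View pics/scene0.png

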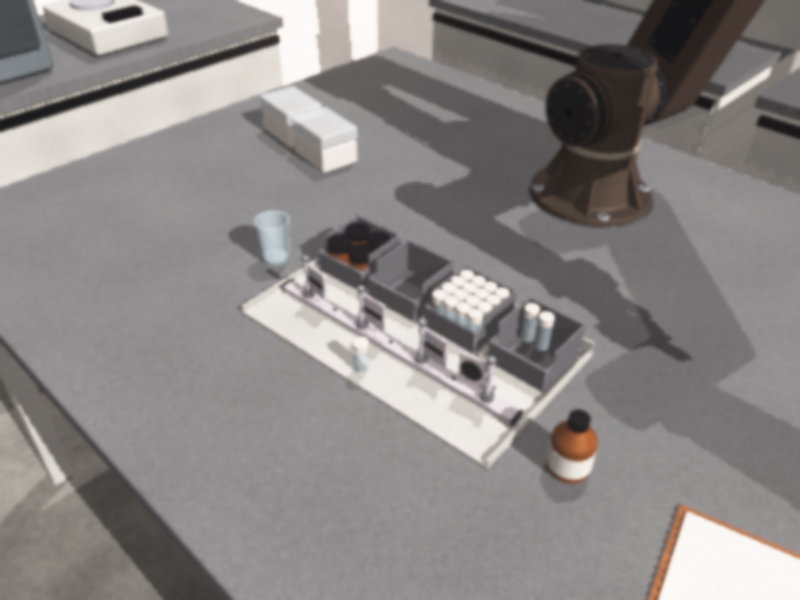

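View pics/top0.png

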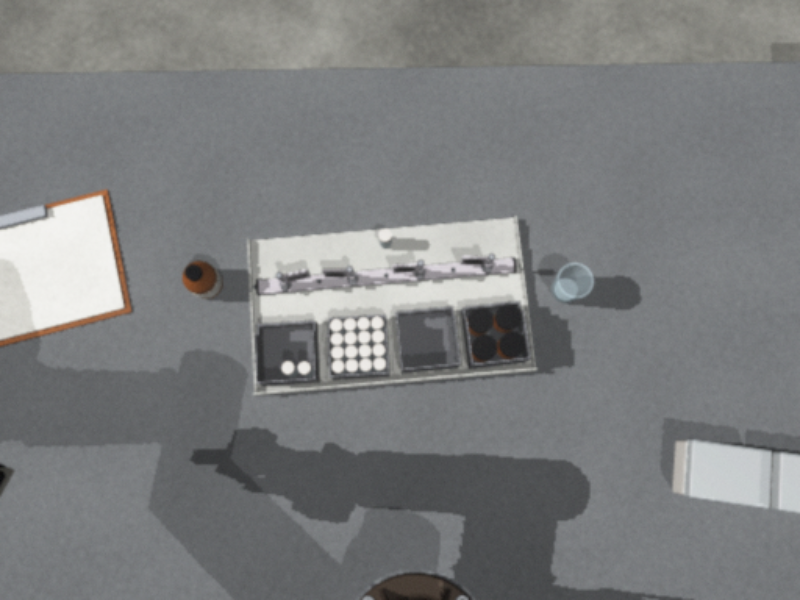

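```bash
cat > h.py <<'E'
import numpy as np
from plant import telemetry, vision, recognise, silhouettes, place_of
def ray(p,uv,z):
    M=np.array(p["cam_to_world"]);d=M[:3,:3]@np.linalg.inv(p["mtx"])@np.array([uv[0],uv[1],1.]);o=M[:3,3]
    return o+d*(z-o[2])/d[2]
def proj(p,X):
    M=np.linalg.inv(np.array(p["cam_to_world"]));c=M[:3,:3]@np.array(X)+M[:3,3];u=np.array(p["mtx"])@c;return u[:2]/u[2]
E
python3 - <<'E'
from h import *
import cv2
for n in ("top","scene"):
    p=vision.snapshot(n); 
    print(n)
    for nm,z in (("rack",0),("spindle_1",.018),("tag_1_edge",.058),("bin_vials",.006),("bin_jars",.006),("bin_low",.006),("bin_empty",.006),("vial",.006),("reagent",0),("beaker",0)):
        for r in place_of(nm,p)[:5]:
            if r["conf"]>.2: print(nm,round(r["conf"],2),np.round(r["xy"],1),ray(p,r["xy"],z).round(4))
    c=p["color"][:,:,::-1]
    c=c[120:260,150:350] if n=="top" else c[150:285,150:350]
    cv2.imwrite(f"pics/{n}1.png",cv2.resize(c,(800,560),interpolation=cv2.INTER_CUBIC))
E
```

```text
top
rack 0.61 [245.4 200. ] [0.5402 0.0465 0.    ]
rack 0.58 [252.3 168.4] [0.6272 0.0272 0.    ]
spindle_1 0.68 [181.7 182.5] [0.5865 0.216  0.018 ]
spindle_1 0.66 [312.  171.4] [ 0.6127 -0.1325  0.018 ]
spindle_1 0.64 [269. 173.] [ 0.6097 -0.0175  0.018 ]
spindle_1 0.6 [226.3 177.5] [0.5987 0.0968 0.018 ]
tag_1_edge 0.66 [198.1 170.7] [0.6088 0.1675 0.058 ]
bin_vials 0.95 [231.5 221.5] [0.4818 0.0836 0.006 ]
bin_jars 0.64 [318.3 213.1] [ 0.5018 -0.1468  0.006 ]
bin_low 0.72 [186.  228.2] [0.4653 0.204  0.006 ]
bin_low 0.64 [246.2 159.8] [0.65   0.0435 0.006 ]
bin_empty 0.68 [360.9 185.2] [ 0.576  -0.2636  0.006 ]
bin_empty 0.59 [273.5 217. ] [ 0.4927 -0.0278  0.006 ]
vial 0.51 [250.9 155.8] [0.6611 0.0306 0.006 ]
reagent 0.59 [132.4 184.8] [0.5855 0.3527 0.    ]
beaker 0.88 [363.4 187.9] [ 0.5697 -0.2713  0.    ]
beaker 0.35 [317.5 214. ] [ 0.5002 -0.1454  0.    ]
scene
rack 0.7 [268.9 211.1] [0.5379 0.0439 0.    ]
rack 0.53 [270.4 229.9] [0.5831 0.091  0.    ]
spindle_1 0.89 [267.4 230.5] [0.6034 0.0999 0.018 ]
spindle_1 0.87 [194.3 189.2] [ 0.6251 -0.1297  0.018 ]
spindle_1 0.82 [309.4 256.4] [0.5976 0.2168 0.018 ]
spindle_1 0.7 [232.9 207.1] [ 0.6035 -0.0129  0.018 ]
tag_1_edge 0.82 [290.5 231.4] [0.6016 0.1639 0.058 ]
bin_vials 0.79 [295.7 205.9] [0.4829 0.0813 0.006 ]
bin_vials 0.68 [341.3 227. ] [0.4646 0.2041 0.006 ]
bin_jars 0.66 [262.3 186.6] [ 0.4863 -0.0278  0.006 ]
bin_jars 0.64 [228.9 165. ] [ 0.4828 -0.1563  0.006 ]
bin_low 0.57 [341.9 226.5] [0.4622 0.2041 0.006 ]
bin_empty 0.87 [260.2 190.5] [ 0.5014 -0.0207  0.006 ]
vial 0.52 [232.9 238.4] [0.6676 0.0544 0.006 ]
reagent 0.69 [363.5 297.5] [0.5932 0.3539 0.    ]
beaker 0.72 [176.9 166.9] [ 0.5834 -0.2551  0.    ]
beaker 0.26 [361.7 301. ] [0.6029 0.3562 0.    ]
```

View pics/scene1.png

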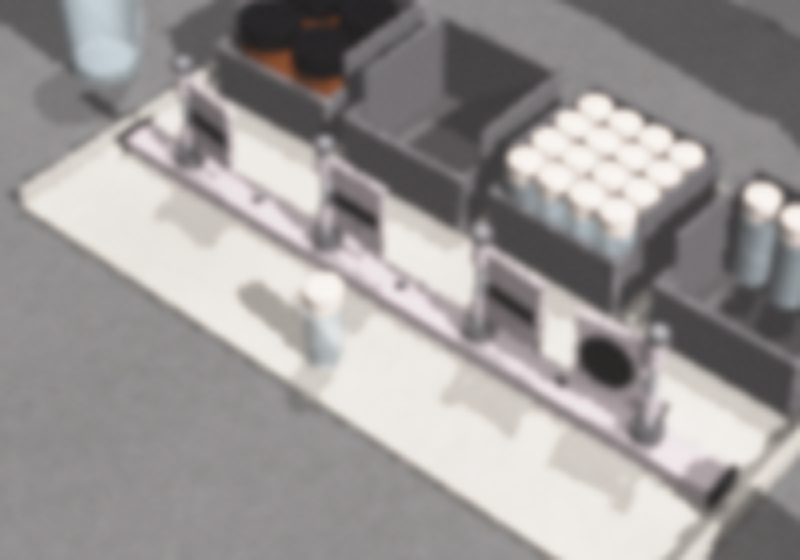

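View pics/top1.png

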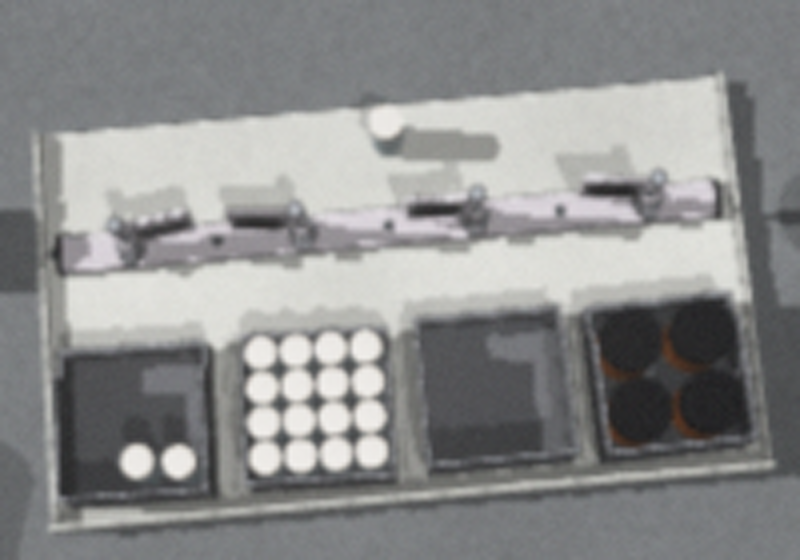

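```bash
python3 - <<'E'
from h import *
from scipy.optimize import least_squares
p={"top":vision.snapshot("top"),"scene":vision.snapshot("scene")}
Y=[.1725,.0575,-.0575,-.1725]
obs=[]
for n in p:
    sp=[r["xy"] for r in place_of("spindle_1",p[n])[:4]]
    for xy in sp:
        # assign by y
        y=ray(p[n],xy,.018)[1]; j=int(np.argmin([abs(y-a) for a in(.216,.098,-.015,-.132)])); obs.append((n,(.06,Y[j],.018),xy))
T=lambda x,y:(150+x/4,120+y/4)
# deck corners top crop (deck x -0.123..0.147)
for m,xy in (((.147,.235,.006),T(35,132)),((.147,-.235,.006),T(722,75)),((-.123,-.235,.006),T(772,465)),((-.123,.235,.006),T(52,530))): obs.append(("top",m,xy))
# spindle tops
for j,xy in enumerate(((117,226),(297,212),(477,192),(656,176))): obs.append(("top",(.06,Y[j],.092),T(*xy)))
S=lambda x,y:(150+x/4,150+y*135/560)
for j,xy in enumerate(((657,330),(482,232),(325,146),(183,64))): obs.append(("scene",(.06,Y[j],.092),S(*xy)))
obs.append(("scene",(.147,-.235,.006),S(18,198)))
def W(q,m):
    c,s=np.cos(q[2]),np.sin(q[2]); return np.array([q[0]+c*m[0]-s*m[1],q[1]+s*m[0]+c*m[1],m[2]])
def res(q): return np.concatenate([proj(p[n],W(q,m))-np.array(xy) for n,m,xy in obs])
s=least_squares(res,[.54,.046,.08],loss="soft_l1")
print(s.x,np.degrees(s.x[2]))
for o,r in zip(obs,res(s.x).reshape(-1,2)): print(o[0],o[1],r.round(1))
for n in p:
  t=least_squares(lambda q:np.concatenate([proj(p[a],W(q,m))-np.array(xy) for a,m,xy in obs if a==n]),s.x,loss="soft_l1");print(n,t.x)
for y in Y: print(W(s.x,(.06,y,.018)).round(4))
E
```

```text
[0.54273451 0.03733362 0.07596017] 4.352197180524548
top (0.06, 0.1725, 0.018) [0.7 1.7]
top (0.06, 0.0575, 0.018) [-0.   1.5]
top (0.06, -0.1725, 0.018) [-1.  -1.5]
top (0.06, -0.0575, 0.018) [-0.4  2.2]
scene (0.06, -0.0575, 0.018) [-2.6 -3.9]
scene (0.06, 0.0575, 0.018) [-0.3  0.4]
scene (0.06, -0.1725, 0.018) [ 2.1 -0.3]
scene (0.06, 0.1725, 0.018) [1.3 2.4]
top (0.147, 0.235, 0.006) [-0.2  0.2]
top (0.147, -0.235, 0.006) [-0.7 -0.2]
top (-0.123, -0.235, 0.006) [-1.1  0.7]
top (-0.123, 0.235, 0.006) [ 0.4 -0. ]
top (0.06, 0.1725, 0.092) [-1.3 -1.2]
top (0.06, 0.0575, 0.092) [-0.8 -1.6]
top (0.06, -0.0575, 0.092) [-0.3 -0.5]
top (0.06, -0.1725, 0.092) [ 0.4 -0.4]
scene (0.06, 0.1725, 0.092) [-0.3 -1. ]
scene (0.06, 0.0575, 0.092) [-0.7 -1.5]
scene (0.06, -0.0575, 0.092) [-0.8 -2.4]
scene (0.06, -0.1725, 0.092) [-0.7 -2. ]
scene (0.147, -0.235, 0.006) [-0.  -0.2]
top [0.54259658 0.03643185 0.07435993]
scene [0.54426006 0.0398477  0.07664133]
[0.5895 0.2139 0.018 ]
[0.5982 0.0992 0.018 ]
[ 0.6069 -0.0154  0.018 ]
[ 0.6157 -0.1301  0.018 ]
```

```bash
python3 -m handwheel '[[[0,0,0,-0.107,1],[0,0,0,-0.107,1],[0,0,0,-0.107,1],[0,0,0,-0.107,1],[0,0,0,-0.107,1],[0.018,0.036,0,0,1],[0.018,0.036,0,0,1],[0.018,0.036,0,0,1],[0.018,0.036,0,0,1],[0.018,0.036,0,0,1],[0.018,0.036,0,0,1],[0.018,0.036,0,0,1],[0.018,0.036,0,0,1],[0.018,0.036,0,0,1],[0.018,0.036,0,0,1],[0.018,0.036,0,0,1],[0.018,0.036,0,0,1],[0,0,0,0,1],[0,0,0,0,1]]]'
cat >> h.py <<'E'
Q=[0.543,0.038,0.076]
def rk(x,y):
    c,s=np.cos(Q[2]),np.sin(Q[2]);dx,dy=x-Q[0],y-Q[1];return np.array([c*dx+s*dy,-s*dx+c*dy])
def st():
    o=telemetry.get_obs();print(o["clock"],"world",o["tool_pos"].round(4),"rack mm",(1e3*rk(*o["tool_pos"][:2])).round(1),o["orientation"].round(2),"F",o["force"].round(1),round(o["opening"],3),"rackyaw err",round(o["orientation"][2]-np.degrees(Q[2]),2));return o
E
python3 - <<'E'
from h import *
import cv2
st()
p=vision.snapshot("wrist");print(p["mtx"],p["tool_from_camera"].round(4).tolist())
cv2.imwrite("pics/w1.png",cv2.resize(p["color"][:,:,::-1],(800,600)))
E
```

```text
clock: 2.98
tool_pos: [0.5479, 0.1893, 0.2435]
orientation: [180.0, 0.0, 4.2]
force: [-0.5, 0.4, 0.3]
opening: 0.0002
2.9833 world [0.5479 0.1893 0.2435] rack mm [ 16.3 150.5] [1.7999e+02 1.0000e-02 4.2000e+00] F [-0.5  0.4  0.3] 0.0 rackyaw err -0.16
[[297.31863964   0.         256.2683668 ]
 [  0.         297.31863964 191.74109321]
 [  0.           0.           1.        ]] [[-0.0005, -0.9641, -0.2657, 0.0736], [1.0, -0.0003, -0.0006, -0.0], [0.0005, -0.2657, 0.9641, -0.1407], [0.0, 0.0, 0.0, 1.0]]
```

View pics/w1.png

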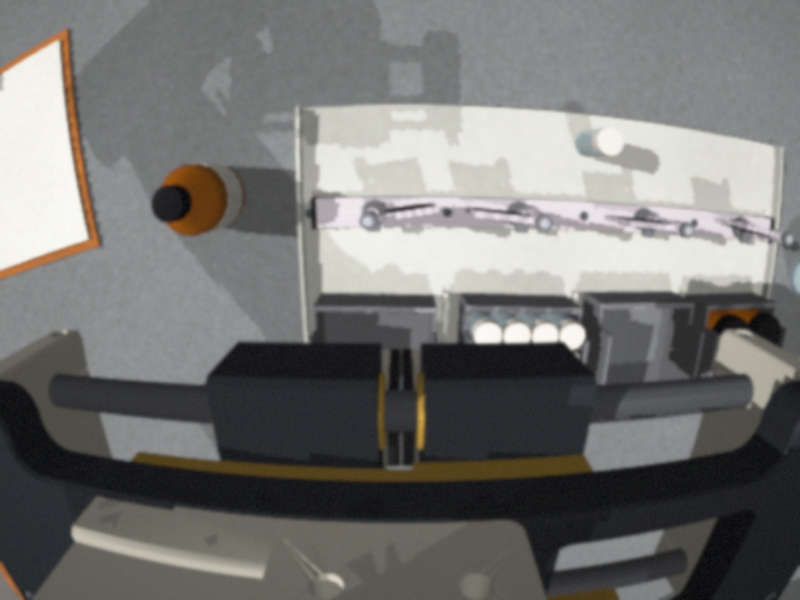

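```bash
cat >> h.py <<'E'
from scipy.spatial.transform import Rotation as Ro
def wproj(p,Xt):
    M=np.linalg.inv(np.array(p["tool_from_camera"]));c=M[:3,:3]@np.array(Xt)+M[:3,3]
    th=np.arctan2(np.hypot(c[0],c[1]),c[2]);a=np.arctan2(c[1],c[0]);K=p["mtx"];r=K[0,0]*th
    return np.array([K[0,2]+r*np.cos(a),K[1,2]+r*np.sin(a)])
def w2t(o,X): return Ro.from_euler("xyz",o["orientation"],degrees=True).as_matrix().T@(np.array(X)-o["tool_pos"])
def wray(p,o,uv,z):
    K=p["mtx"];d=np.array([uv[0]-K[0,2],uv[1]-K[1,2]]);r=np.hypot(*d);th=r/K[0,0]
    c=np.array([*(d/r*np.sin(th)),np.cos(th)]);M=np.array(p["tool_from_camera"]);R=Ro.from_euler("xyz",o["orientation"],degrees=True).as_matrix()
    D=R@M[:3,:3]@c;O=o["tool_pos"]+R@M[:3,3];return O+D*(z-O[2])/D[2]
E
python3 - <<'E'
from h import *
import cv2
o=st();p=vision.snapshot("wrist")
for x in(-.0095,.0095):
  for y in (-.021,0,.021):
    print(x,y,(wproj(p,(x,y,.017))*1.5625).round(),(wproj(p,(x,y,-.049))*1.5625).round())
for n,uv in (("l",(370,222)),("v",(545,222)),("e",(687,230))):
    w=wray(p,o,np.array(uv)/1.5625,.092); print(n,w.round(4),rk(*w[:2]).round(4))
for nm,z in (("spindle_1",.018),("tag_1_edge",.058)):
  for r in place_of(nm,p)[:5]:
    w=wray(p,o,r["xy"],z);print(nm,round(r["conf"],2),r["xy"].round() if hasattr(r["xy"],"round") else r["xy"],w.round(4),rk(*w[:2]).round(4))
c=p["color"][100:170,170:512,::-1]
cv2.imwrite("pics/w2.png",cv2.resize(c[:, :200],(800,280),interpolation=cv2.INTER_CUBIC))
cv2.imwrite("pics/w3.png",cv2.resize(p["color"][200:310,100:400,::-1],(800,293),interpolation=cv2.INTER_CUBIC))
E
```

```text
3.0333 world [0.5473 0.1906 0.2435] rack mm [ 15.9 151.8] [-180.     0.     4.3] F [-0.8  0.2  0.3] 0.001 rackyaw err -0.06
-0.0095 -0.021 [346. 399.] [320. 515.]
-0.0095 0 [401. 400.] [401. 517.]
-0.0095 0.021 [456. 399.] [482. 515.]
0.0095 -0.021 [344. 354.] [313. 456.]
0.0095 0 [401. 354.] [401. 458.]
0.0095 0.021 [458. 354.] [489. 456.]
l [0.5896 0.2131 0.092 ] [0.0597 0.1711]
v [0.5996 0.1005 0.092 ] [0.0611 0.058 ]
e [ 0.6078 -0.0122  0.092 ] [ 0.0608 -0.055 ]
spindle_1 0.88 [333.0, 133.9] [0.6023 0.0984 0.018 ] [0.0637 0.0557]
spindle_1 0.72 [239.1, 138.0] [0.5869 0.215  0.018 ] [0.0572 0.1731]
spindle_1 0.7 [394.7, 218.8] [ 0.495  -0.0104  0.018 ] [-0.0516 -0.0446]
spindle_1 0.69 [414.2, 141.8] [ 0.6062 -0.0198  0.018 ] [ 0.0586 -0.0625]
spindle_1 0.55 [473.9, 142.7] [ 0.6206 -0.1314  0.018 ] [ 0.0645 -0.1749]
tag_1_edge 0.58 [279.1, 135.1] [0.5971 0.1694 0.058 ] [0.0639 0.1269]
```

View pics/w2.png

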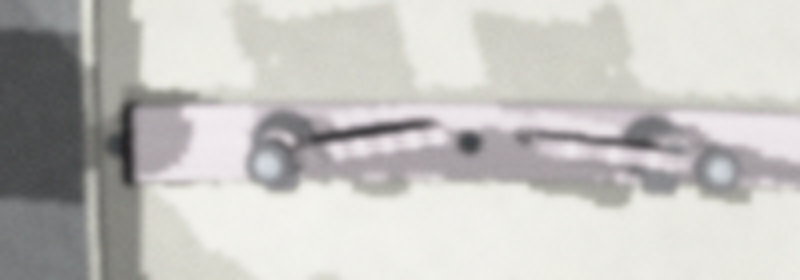

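View pics/w3.png

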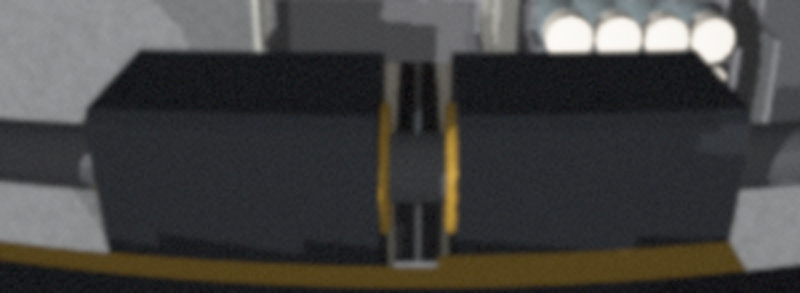

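```bash
python3 - <<'E'
from h import *
import cv2
o=st();p=vision.snapshot("scene")
def P(t): return proj(p,Ro.from_euler("xyz",o["orientation"],degrees=True).as_matrix()@np.array(t)+o["tool_pos"])
t=P((0,0,.017));print(t)
x0=int(t[0]-70);y0=int(t[1]-80)
c=cv2.resize(p["color"][y0:y0+105,x0:x0+140,::-1].copy(),(800,600),interpolation=cv2.INTER_CUBIC)
for x in(-.0095,.0095):
  for y in (-.021,.021):
    for z in (.017,-.049):
      q=(P((x,y,z))-[x0,y0])*800/140;cv2.circle(c,(int(q[0]),int(q[1])),5,(0,0,255),-1)
cv2.imwrite("pics/s2.png",c)
E
```

```text
3.1833 world [0.5466 0.1923 0.2436] rack mm [ 15.3 153.6] [-179.99   -0.      4.49] F [ 0.3  1.  -0.6] 0.001 rackyaw err 0.14
[325.65674333 161.56497877]
```

View pics/s2.png

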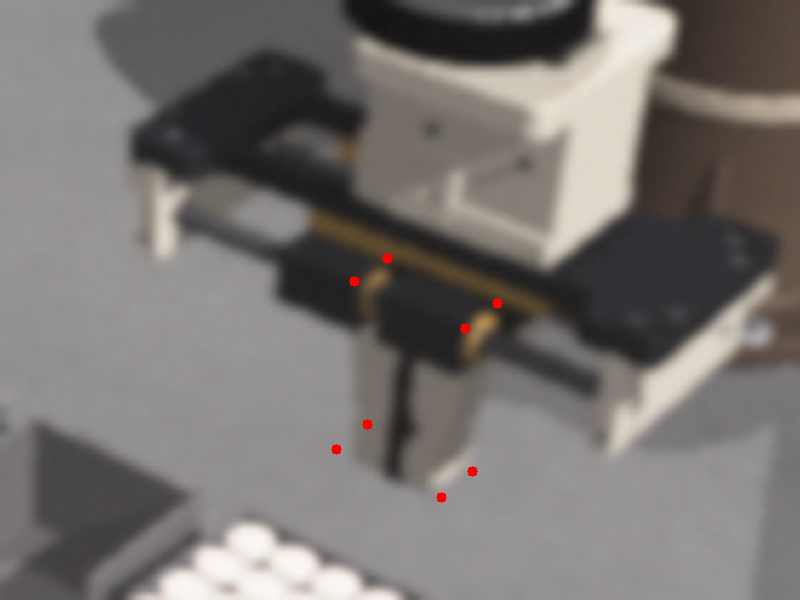

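```bash
python3 -m handwheel '[[[0.007,0.007,0,0,1],[0.007,0.007,0,0,1],[0,0,0.028,0,1],[0,0,0.028,0,1],[0,0,0.028,0,1],[0,0,0,0,1],[0,0,0,0,1],[0,0,0,0,1]]]'
python3 - <<'E'
from h import *
st();st()
E
```

```text
clock: 3.9
tool_pos: [0.5632, 0.1789, 0.1611]
orientation: [-180.0, -0.1, 4.5]
force: [-0.2, 0.1, 0.3]
opening: 0.0004
3.9 world [0.5632 0.1789 0.1611] rack mm [ 30.9 139. ] [-1.80e+02 -9.00e-02  4.46e+00] F [-0.2  0.1  0.3] 0.0 rackyaw err 0.11
3.9 world [0.5632 0.1789 0.1611] rack mm [ 30.9 139. ] [-1.80e+02 -9.00e-02  4.46e+00] F [-0.2  0.1  0.3] 0.0 rackyaw err 0.11
```

```bash
python3 -m handwheel '[[[0,0,0.029,0,1],[0,0,0.029,0,1],[0,0,0.028,0,1],[0,0,0,0,1],[0,0,0,0,1],[0.005,0,0,0,1],[0.005,0,0,0,1],[0.005,0,0,0,1],[0.0045,0.002,0,0,1],[0.0045,0.002,0,0,1],[0.005,0,0,0,1],[0.005,0,0,0,1],[0.005,0,0,0,1],[0,0,0,0,1],[0,0,0,0,1]]]'
python3 - <<'E'
from h import *
import cv2
o=st();p=vision.snapshot("wrist")
cv2.imwrite("pics/w4.png",cv2.resize(p["color"][:,:,::-1],(800,600)))
E
```

```text
clock: 5.15
tool_pos: [0.6016, 0.1775, 0.0733]
orientation: [180.0, 0.0, 4.4]
force: [-0.7, -0.0, -0.4]
opening: -0.0001
5.15 world [0.6016 0.1775 0.0733] rack mm [ 69.  134.7] [179.99   0.     4.41] F [-0.7 -0.  -0.4] -0.0 rackyaw err 0.05
```

View pics/w4.png

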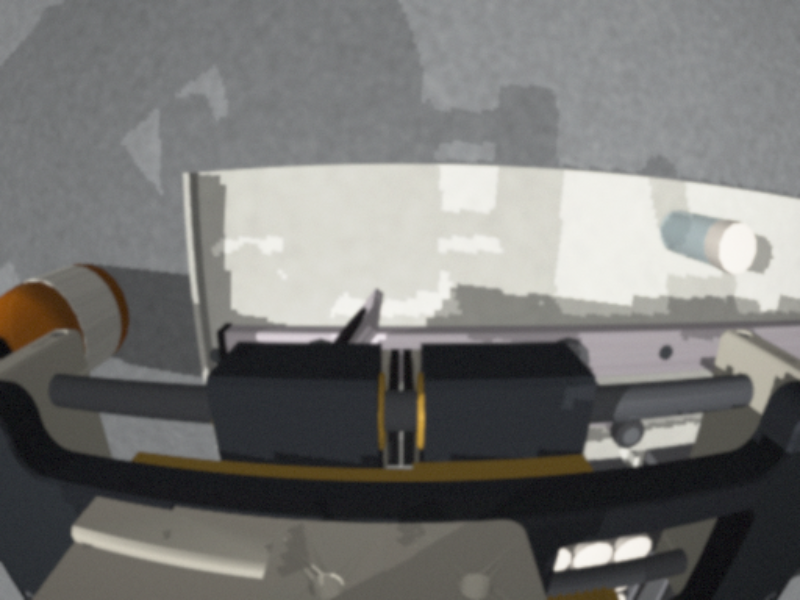

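```bash
python3 -m handwheel '[[[0.0052,-0.0032,0,0,1],[0.0052,-0.0032,0,0,1],[0.0052,-0.0032,0,0,1],[0.0052,-0.0032,0,0,1],[0.0025,-0.0052,0,0,1],[0.0025,-0.0052,0,0,1],[0.0025,-0.0052,0,0,1],[-0.0028,-0.0047,0,0,1],[-0.0028,-0.0047,0,0,1],[-0.0028,-0.0047,0,0,1],[-0.0035,-0.003,0,0,1],[-0.0035,-0.003,0,0,1],[-0.001,-0.005,0,0,1],[-0.001,-0.005,0,0,1],[0,-0.005,0,0,1],[0,0,0,0,1],[0,0,0,0,1]]]'
python3 - <<'E'
from h import *
import cv2
o=st();p=vision.snapshot("wrist")
cv2.imwrite("pics/w5.png",cv2.resize(p["color"][:,:,::-1],(800,600)))
E
```

```text
clock: 6.62
tool_pos: [0.6072, 0.2421, 0.0735]
orientation: [-180.0, -0.0, 4.5]
force: [-0.3, 0.0, -0.3]
opening: 0.0006
6.6167 world [0.6072 0.2421 0.0735] rack mm [ 79.5 198.7] [-180.     -0.      4.45] F [-0.3  0.  -0.3] 0.001 rackyaw err 0.1
```

View pics/w5.png

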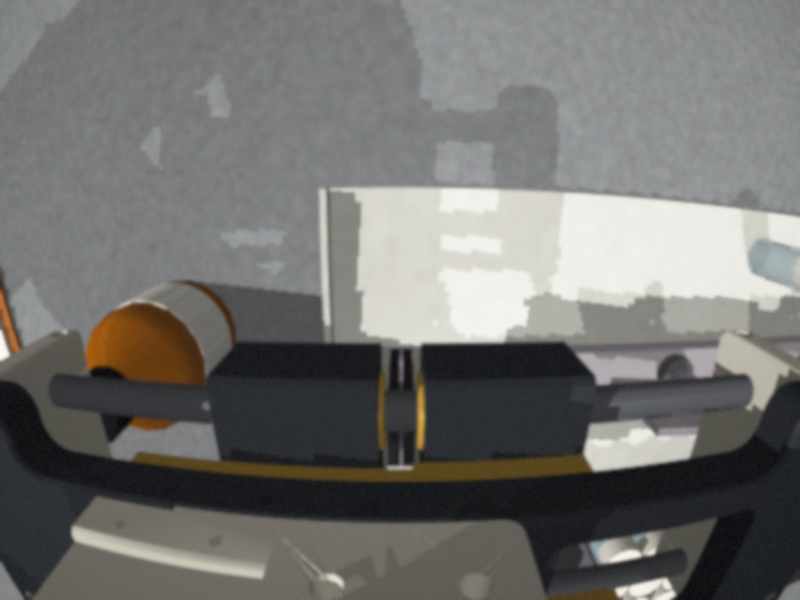

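```bash
python3 -m handwheel '[[[-0.002,-0.002,0,0,1],[-0.0015,-0.002,0,0,1],[-0.001,0,0,0,1],[0,0,0,0,1],[0,0,0,0,1]]]'; python3 -m handwheel '[[[-0.001,0,0,0,1],[0,0,0,0,1],[0,0,0,0,1]]]';python3 - <<'E'
from h import *
st()
E
```

```text
clock: 7.08
tool_pos: [0.6023, 0.2453, 0.0736]
orientation: [180.0, 0.0, 4.4]
force: [0.0, 0.3, -0.2]
opening: 0.0003
clock: 7.33
tool_pos: [0.6014, 0.2452, 0.0736]
orientation: [180.0, 0.0, 4.4]
force: [0.8, -0.2, 0.6]
opening: 0.0003
7.3333 world [0.6014 0.2452 0.0736] rack mm [ 73.9 202.2] [180.     0.     4.42] F [ 0.8 -0.2  0.6] 0.0 rackyaw err 0.07
```

```bash
for i in 1 2; do python3 -m handwheel '[[[-0.001,0,0,0,1],[0,0,0,0,1],[0,0,0,0,1]]]'; done
```

```text
clock: 7.58
tool_pos: [0.6004, 0.2451, 0.0736]
orientation: [180.0, 0.0, 4.4]
force: [0.5, 0.9, 0.2]
opening: 0.0006
clock: 7.83
tool_pos: [0.5994, 0.2451, 0.0736]
orientation: [-180.0, -0.0, 4.4]
force: [0.1, 0.1, 0.0]
opening: 0.0005
```

```bash
python3 - <<'E'
from h import *
import cv2
p=vision.snapshot("scene")
cv2.imwrite("pics/s3.png",cv2.resize(p["color"][150:290,180:380,::-1],(800,560),interpolation=cv2.INTER_CUBIC))
E
```

```text
(no output)
```

View pics/s3.png

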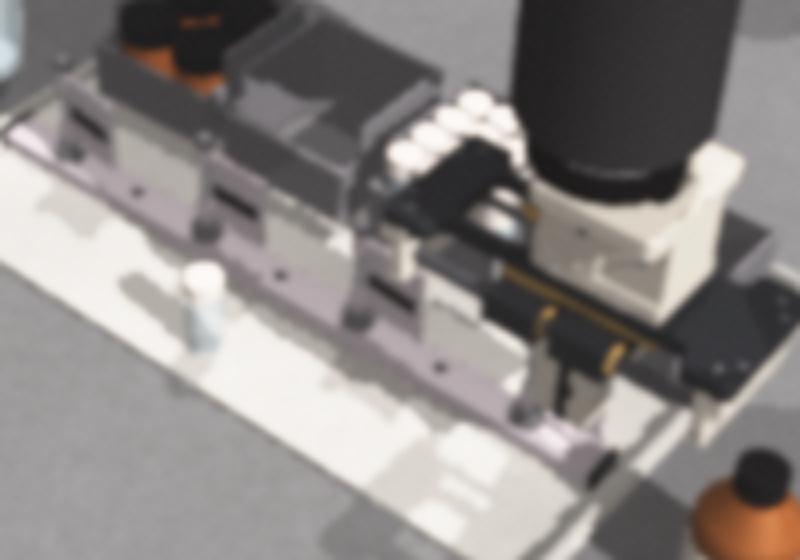

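```bash
for i in 1 2 3; do python3 -m handwheel '[[[-0.001,0,0,0,1],[0,0,0,0,1]]]' | grep -E "force|tool_pos"; done
```

```text
tool_pos: [0.5992, 0.2451, 0.0736]
force: [4.4, -1.4, -2.0]
tool_pos: [0.599, 0.2451, 0.0737]
force: [9.0, -1.0, -4.7]
tool_pos: [0.5989, 0.2451, 0.0737]
force: [11.6, -2.2, -8.0]
```

```bash
python3 -m handwheel '[[[0.01,0,0,0,1],[0.013,0,0,0,1],[0,0,-0.032,0,1],[0,0,-0.033,0,1],[0,0,0,0,1],[-0.0103,0.0185,0,0,1],[-0.0103,0.0185,0,0,1],[-0.0103,0.0185,0,0,1],[-0.0103,0.0185,0,0,1],[-0.0103,0.0185,0,0,1],[-0.0103,0.0185,0,0,1],[0,0,0,0,1],[0,0,0,0,1],[0,0,0,0,1]]]'
python3 - <<'E'
from h import *
import cv2
o=st();p=vision.snapshot("wrist")
cv2.imwrite("pics/w6.png",cv2.resize(p["color"][:,:,::-1],(800,600)))
p=vision.snapshot("scene")
cv2.imwrite("pics/s4.png",cv2.resize(p["color"][150:290,180:380,::-1],(800,560),interpolation=cv2.INTER_CUBIC))
E
```

```text
clock: 9.55
tool_pos: [0.5667, 0.1315, 0.1389]
orientation: [-180.0, -0.0, 4.4]
force: [0.4, 0.1, -0.2]
opening: 0.0004
9.55 world [0.5667 0.1315 0.1389] rack mm [30.8 91.4] [-1.7998e+02 -3.0000e-02  4.4100e+00] F [ 0.4  0.1 -0.2] 0.0 rackyaw err 0.06
```

View pics/w6.png

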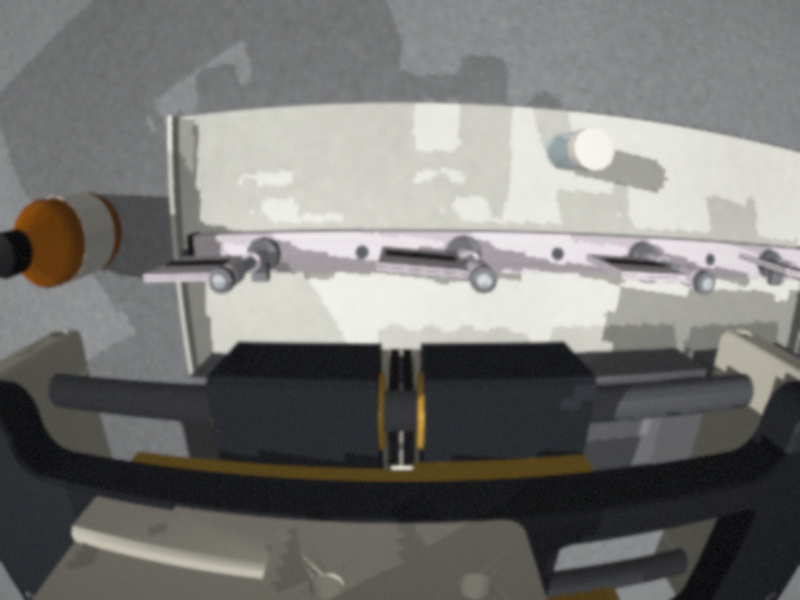

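View pics/s4.png

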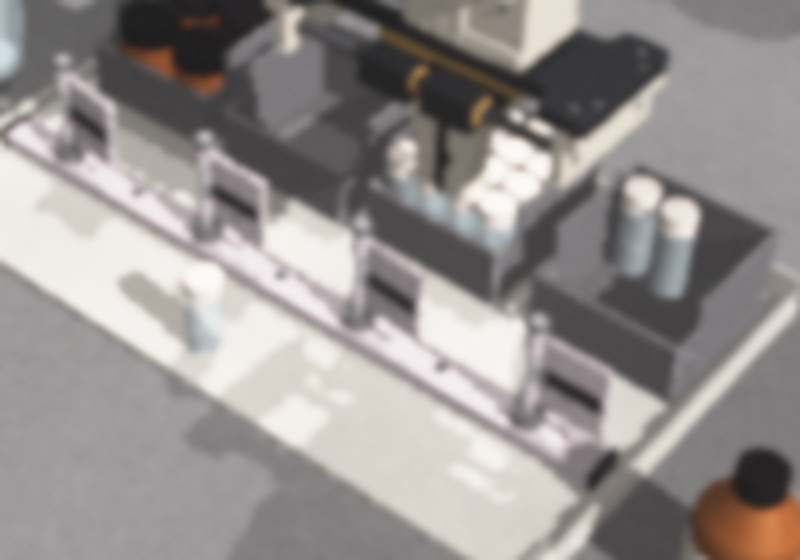

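```bash
python3 -m handwheel '[[[0,0,0.022,0,1],[0,0,0.022,0,1],[0,0,0.021,0,1],[0,0,0,0,1],[0,0,0,0,1],[0.005,0,0,0,1],[0.005,0,0,0,1],[0.005,0,0,0,1],[0.0045,-0.002,0,0,1],[0.0045,-0.002,0,0,1],[0.005,0,0,0,1],[0.005,0,0,0,1],[0.005,0,0,0,1],[0,0,0,0,1],[0,0,0,0,1]]]'
python3 - <<'E'
from h import *
import cv2
o=st();p=vision.snapshot("wrist")
cv2.imwrite("pics/w7.png",cv2.resize(p["color"][:,:,::-1],(800,600)))
E
```

```text
clock: 10.9
tool_pos: [0.6052, 0.1382, 0.0734]
orientation: [-180.0, -0.0, 4.4]
force: [0.1, -0.5, 0.5]
opening: 0.0003
10.9 world [0.6052 0.1382 0.0734] rack mm [69.7 95.2] [-1.80e+02 -1.00e-02  4.41e+00] F [ 0.1 -0.5  0.5] 0.0 rackyaw err 0.06
```

View pics/w7.png

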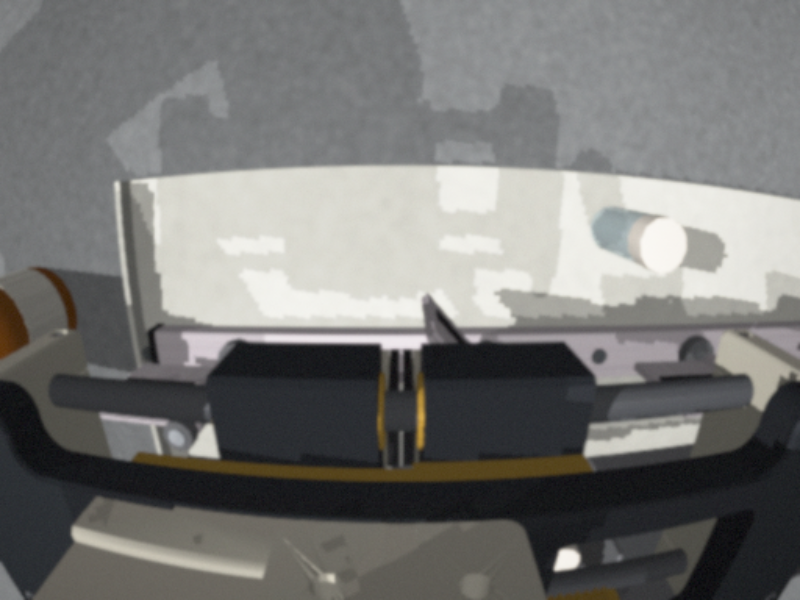

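```bash
python3 -m handwheel '[[[0.0052,0.0032,0,0,1],[0.0052,0.0032,0,0,1],[0.0052,0.0032,0,0,1],[0.0052,0.0032,0,0,1],[0.0025,0.0052,0,0,1],[0.0025,0.0052,0,0,1],[0.0025,0.0052,0,0,1],[-0.0028,0.0047,0,0,1],[-0.0028,0.0047,0,0,1],[-0.0028,0.0047,0,0,1],[-0.0035,0.003,0,0,1],[-0.0035,0.003,0,0,1],[-0.001,0.005,0,0,1],[-0.001,0.005,0,0,1],[0,0.005,0,0,1],[0,0,0,0,1],[0,0,0,0,1]]]'
python3 - <<'E'
from h import *
import cv2
o=st();p=vision.snapshot("wrist")
cv2.imwrite("pics/w8.png",cv2.resize(p["color"][:,:,::-1],(800,600)))
p=vision.snapshot("scene")
cv2.imwrite("pics/s5.png",cv2.resize(p["color"][150:290,180:380,::-1],(800,560),interpolation=cv2.INTER_CUBIC))
E
```

```text
clock: 12.37
tool_pos: [0.6207, 0.0753, 0.0735]
orientation: [180.0, 0.0, 4.4]
force: [1.1, 0.1, 0.7]
opening: 0.0009
12.3667 world [0.6207 0.0753 0.0735] rack mm [80.3 31.3] [1.7999e+02 1.0000e-02 4.3900e+00] F [1.1 0.1 0.7] 0.001 rackyaw err 0.03
```

View pics/w8.png

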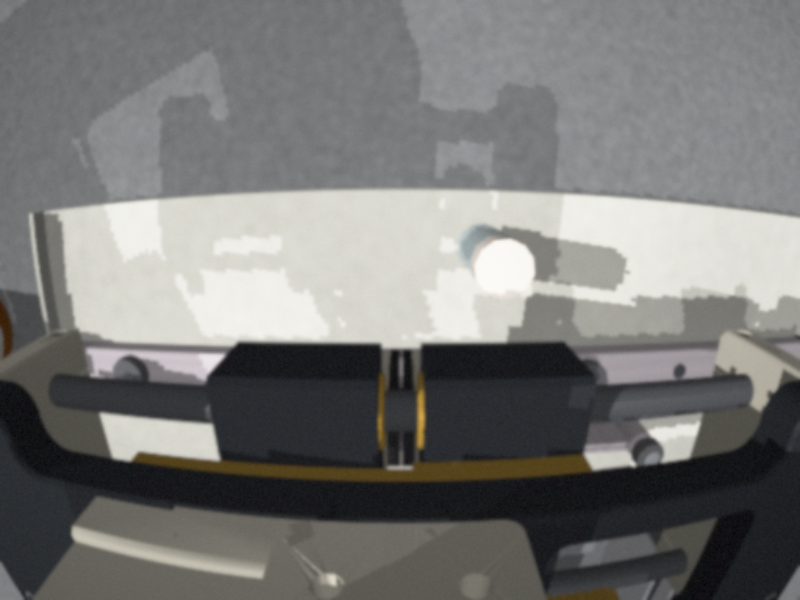

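View pics/s5.png

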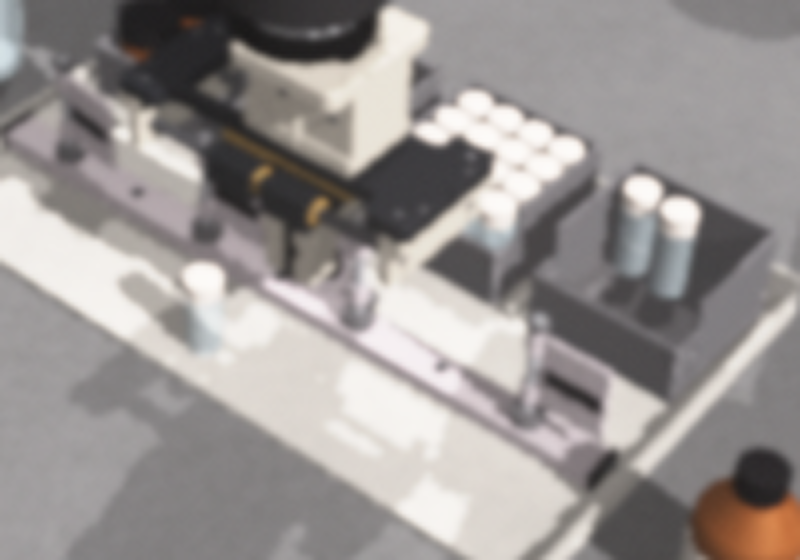

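```bash
python3 -m handwheel '[[[-0.0025,0.002,0,0,1],[-0.002,0.002,0,0,1],[-0.002,0,0,0,1],[0,0,0,0,1],[0,0,0,0,1]]]' | grep -E "force|tool_pos"; for i in 1 2 3; do python3 -m handwheel '[[[-0.001,0,0,0,1],[0,0,0,0,1]]]' | grep -E "force|tool_pos"; done
```

```text
tool_pos: [0.6143, 0.0713, 0.0736]
force: [0.1, -0.2, 0.3]
tool_pos: [0.6134, 0.0712, 0.0736]
force: [0.0, 0.8, -0.2]
tool_pos: [0.6127, 0.0712, 0.0736]
force: [0.6, 0.6, -0.8]
tool_pos: [0.6125, 0.0713, 0.0737]
force: [5.1, -0.4, -2.5]
```

```bash
for i in 1 2; do python3 -m handwheel '[[[-0.001,0,0,0,1],[0,0,0,0,1]]]' | grep -E "force|tool_pos"; done; python3 -c "
from h import *
st()"
```

```text
tool_pos: [0.6123, 0.0713, 0.0738]
force: [7.0, -0.5, -6.3]
tool_pos: [0.6122, 0.0714, 0.0739]
force: [12.0, -1.2, -7.4]
13.7167 world [0.6122 0.0714 0.0739] rack mm [71.5 28. ] [-179.96   -0.29    4.45] F [12.  -1.2 -7.4] 0.0 rackyaw err 0.1
```

```bash
python3 -m handwheel '[[[0.006,0,0,0,1],[0.007,0,0,0,1],[0,0,-0.032,0,1],[0,0,-0.033,0,1],[0,0,0,0,1],[-0.0087,0.0278,0,0,1],[-0.0087,0.0278,0,0,1],[-0.0087,0.0278,0,0,1],[-0.0087,0.0278,0,0,1],[-0.0087,0.0278,0,0,1],[-0.0087,0.0278,0,0,1],[0,0,0,0,1],[0,0,0,0,1],[0,0,0,0,1]]]'
python3 - <<'E'
from h import *
import cv2
o=st();p=vision.snapshot("wrist")
cv2.imwrite("pics/w9.png",cv2.resize(p["color"][:,:,::-1],(800,600)))
p=vision.snapshot("scene")
cv2.imwrite("pics/s6.png",cv2.resize(p["color"][150:290,180:380,::-1],(800,560),interpolation=cv2.INTER_CUBIC))
E
```

```text
clock: 14.88
tool_pos: [0.5834, -0.0985, 0.1386]
orientation: [-180.0, 0.0, 4.4]
force: [-0.2, 0.2, 0.0]
opening: 0.0003
14.8833 world [ 0.5834 -0.0985  0.1386] rack mm [  29.9 -139.2] [-1.7999e+02  1.0000e-02  4.3800e+00] F [-0.2  0.2  0. ] 0.0 rackyaw err 0.03
```

View pics/w9.png

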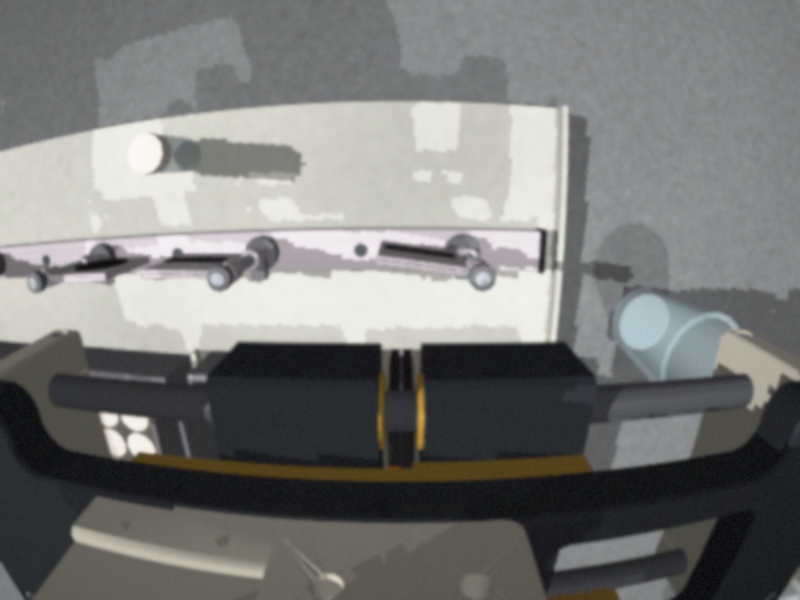

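View pics/s6.png

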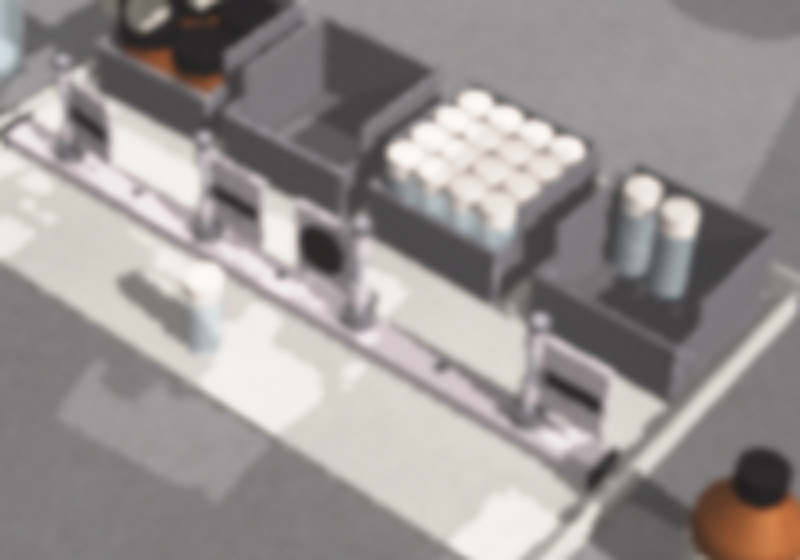

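```bash
python3 -m handwheel '[[[0,0,0.022,0,1],[0,0,0.022,0,1],[0,0,0.021,0,1],[0,0,0,0,1],[0,0,0,0,1],[0.005,0,0,0,1],[0.005,0,0,0,1],[0.005,0,0,0,1],[0.0055,-0.002,0,0,1],[0.0045,-0.002,0,0,1],[0.005,0,0,0,1],[0.005,0,0,0,1],[0.005,0,0,0,1],[0,0,0,0,1],[0,0,0,0,1]]]'
python3 - <<'E'
from h import *
import cv2
o=st();p=vision.snapshot("wrist")
cv2.imwrite("pics/w10.png",cv2.resize(p["color"][:,:,::-1],(800,600)))
E
```

```text
clock: 16.23
tool_pos: [0.6232, -0.0914, 0.0734]
orientation: [180.0, -0.0, 4.4]
force: [0.2, -1.2, -0.3]
opening: 0.0005
16.2333 world [ 0.6232 -0.0914  0.0734] rack mm [  70.2 -135.1] [ 1.80e+02 -1.00e-02  4.42e+00] F [ 0.2 -1.2 -0.3] 0.0 rackyaw err 0.07
```

View pics/w10.png

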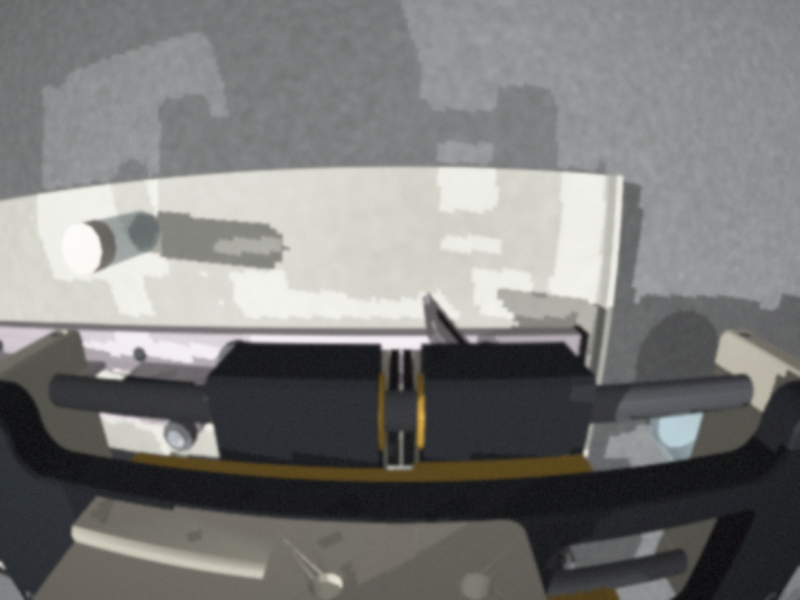

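```bash
python3 -m handwheel '[[[0.0052,0.0032,0,0,1],[0.0052,0.0032,0,0,1],[0.0052,0.0032,0,0,1],[0.0052,0.0032,0,0,1],[0.0025,0.0052,0,0,1],[0.0025,0.0052,0,0,1],[0.0025,0.0052,0,0,1],[-0.0028,0.0047,0,0,1],[-0.0028,0.0047,0,0,1],[-0.0028,0.0047,0,0,1],[-0.0035,0.003,0,0,1],[-0.0035,0.003,0,0,1],[-0.001,0.005,0,0,1],[-0.001,0.005,0,0,1],[0,0.005,0,0,1],[0,0,0,0,1],[0,0,0,0,1]]]'
python3 -m handwheel '[[[-0.0025,0.002,0,0,1],[-0.002,0.002,0,0,1],[-0.002,0,0,0,1],[0,0,0,0,1],[0,0,0,0,1]]]' | grep -E "force|tool_pos"; for i in 1 2 3; do python3 -m handwheel '[[[-0.001,0,0,0,1],[0,0,0,0,1]]]' | grep -E "force|tool_pos"; done; python3 -c "
from h import *
st()"
```

```text
clock: 17.7
tool_pos: [0.6386, -0.1543, 0.0735]
orientation: [180.0, 0.0, 4.4]
force: [-0.2, -0.1, -0.0]
opening: 0.0003
tool_pos: [0.6322, -0.1583, 0.0736]
force: [0.2, 0.6, 0.1]
tool_pos: [0.6314, -0.1583, 0.0736]
force: [0.5, 0.7, 0.3]
tool_pos: [0.6303, -0.1584, 0.0736]
force: [0.1, 0.7, 0.3]
tool_pos: [0.6301, -0.1585, 0.0736]
force: [3.4, -0.5, -2.7]
18.6167 world [ 0.6301 -0.1585  0.0736] rack mm [  71.9 -202.5] [ 1.80e+02 -8.00e-02  4.43e+00] F [ 3.4 -0.5 -2.7] 0.0 rackyaw err 0.08
```

```bash
for i in 1 2; do python3 -m handwheel '[[[-0.001,0,0,0,1],[0,0,0,0,1]]]' | grep -E "force|tool_pos"; done
python3 -m handwheel '[[[0.008,0,0,0,1],[0.01,0,0,0,1],[0,0,-0.032,0,1],[0,0,-0.033,0,1],[0,0,-0.03,0,1],[0,0,-0.03,0,1],[-0.035,0,0,0,1],[-0.035,0,0,0,1],[-0.035,0,0,0,1],[-0.035,0,0,0,1],[0,0,0,0,1],[0,0,0,0,1],[0,0,0,0,1]]]'
python3 - <<'E'
from h import *
import cv2
o=st()
p=vision.snapshot("scene");t=vision.snapshot("top");w=vision.snapshot("wrist")
cv2.imwrite("pics/s7.png",cv2.resize(p["color"][140:290,160:360,::-1],(800,600),interpolation=cv2.INTER_CUBIC))
cv2.imwrite("pics/t7.png",cv2.resize(t["color"][120:260,120:380,::-1],(800,430),interpolation=cv2.INTER_CUBIC))
for nm,z in (("vial",.006),("reagent",0),("beaker",0),("bin_vials",.006),("bin_low",.006),("bin_empty",.006),("bin_jars",.006)):
  for n,q in (("top",t),("scene",p)):
    for r in place_of(nm,q)[:1]: print(n,nm,round(r["conf"],2),np.round(r["xy"],1),ray(q,r["xy"],z).round(4))
E
```

```text
tool_pos: [0.63, -0.1585, 0.0737]
force: [5.9, -0.5, -4.0]
tool_pos: [0.6299, -0.1584, 0.0738]
force: [9.1, 1.3, -5.8]
clock: 20.03
tool_pos: [0.5064, -0.1682, 0.1992]
orientation: [180.0, -0.0, 4.4]
force: [0.0, 0.4, 0.5]
opening: 0.0004
20.0333 world [ 0.5064 -0.1682  0.1992] rack mm [ -52.2 -202.9] [ 1.7998e+02 -4.0000e-02  4.4300e+00] F [0.  0.4 0.5] 0.0 rackyaw err 0.07
top vial 0.15 [233.8 223.7] [0.4759 0.0775 0.006 ]
scene vial 0.5 [231.6 236.7] [0.6659 0.0485 0.006 ]
top reagent 0.96 [132.  181.3] [0.5952 0.3541 0.    ]
scene reagent 0.91 [360.2 300.2] [0.6034 0.353  0.    ]
scene beaker 0.71 [230.4 239.1] [0.669  0.0476 0.    ]
top bin_vials 0.58 [232.3 223.4] [0.4768 0.0815 0.006 ]
scene bin_vials 0.78 [297.3 207.2] [0.4838 0.0872 0.006 ]
top bin_low 0.82 [182.6 225.1] [0.4736 0.2132 0.006 ]
scene bin_low 0.91 [340.4 225.8] [0.4628 0.2002 0.006 ]
scene bin_empty 0.79 [262.3 188.8] [ 0.4927 -0.0217  0.006 ]
top bin_jars 0.92 [318.9 213.9] [ 0.4996 -0.1483  0.006 ]
```

View pics/s7.png

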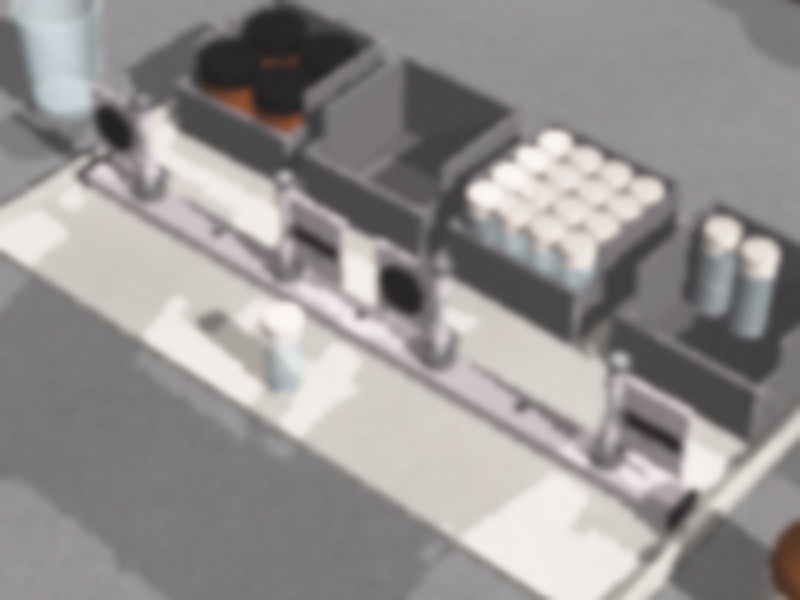

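View pics/t7.png

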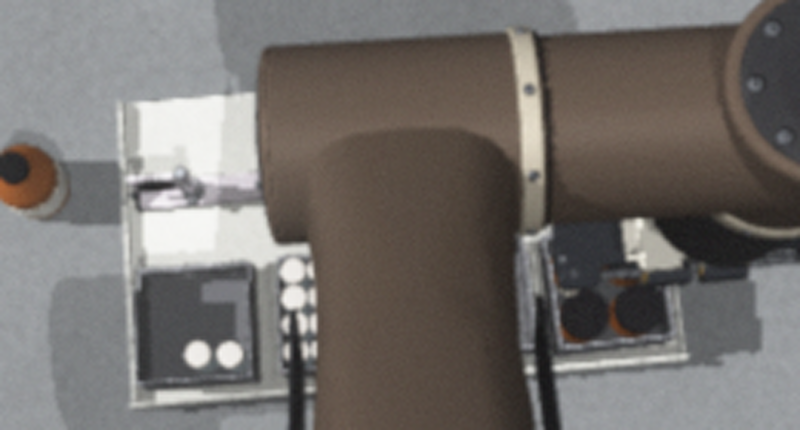

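```bash
python3 -c "
from plant import close_job
print(close_job())"
```

```text
the job is handed in; nothing more can be done
None
```

I turned three tags with the closed fingertips and handed the job in at about 20 s of the 67 s allowed.

| Bin (left to right from the robot) | Stock | Aisle face at the start | Aisle face now |
|---|---|---|---|
| Low | two vials | disc | bar |
| Vials | full | bar | disc |
| Empty | empty | bar | bar (not touched) |
| Jars | full | bar | disc |

**Contact force:** I pushed each tag until the force rose sharply at its stop. The wrist force then read about 14 N for the low and vials tags and 11 N for the jars tag, all under the 25 N limit.

**Last checks:** The final scene picture shows the right face on all four tags, with the arm clear of everything. The bins, vial and beaker look unmoved there, and the bottle does in the top view. I judged the empty bin's tag to be on its stop by eye only.

**What disagreed or could not be checked:**
- **Top view:** in the last picture the arm hid the three right-hand tags and the vial.
- **Trained networks:** some late readings were wrong or low in confidence. One took the vial for the beaker, and another put the vial inside the vials bin.
- **Bottle and bins:** the networks' positions shifted by up to about 10 mm from the first look. I took that as network scatter, because the pictures show no movement.

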